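Hold the lantern's stem centred in the lighthouse pot

TASK

Lift the yellow cover off the freshly painted red-and-white pot and set it, knob up, on the empty blue saucer. Then take the red lantern out of the wooden drying block and lower its stem upright down through the hole in the pot's top, without the lantern, stem or gripper ever touching the wet pot, until the lantern's base hangs about 15 mm above the pot. Finish while still holding the lantern there, still and centred in the hole, so that glue can be brushed underneath; leave the black lantern, paint jar and brush cup where they are.

Things in the scene. Friction and masses are not known exactly. Their poses are not given: they have to be found in the camera images.
- pot: upturned flower pot painted with red and white rings like a lighthouse, 130 mm tall, 120 mm across at the foot and 88 mm at the top, fixed in the middle of a 196 mm white plate ringed with pebbles. Origin: centre of the plate's underside, on the table; z up. The pot's flat top is 138 mm above the origin
- pot_hole (a point): centre of the mouth of the round hole in the pot's flat top (138 mm above the table), z up. The hole is 28 mm in diameter, straight for 20 mm, and opens into the hollow pot (no floor within reach of the stem). The cover lies over it at the start
- cover: loose yellow plastic cover lying on the pot's top over the hole, up to 3 mm off centre: a disc 52 mm across and 6 mm thick with an upright round knob 20 mm across and 36 mm tall on it (42 mm in all), 40 to 85 g. Origin: centre of the underside of the disc; z up through the knob
- saucer: empty blue saucer on the table, fixed, 150 mm across, a flat top 8 mm above the table. Origin: centre of its underside
- block: fixed wooden drying block 170 x 70 x 85 mm (x, y, z) with two vertical through holes 14 mm across at 45 mm either side of the centre along its long (x) axis; each holds one lantern by its stem. Origin: centre of its underside
- lantern_red: red lantern on a stem, 70 to 140 g. Upwards: stem 8 mm thick, 75 mm long; base plate 42 x 42 x 5 mm; square body 36 x 36 mm from 80 to 133 mm (grip it across two flat sides); roof and ball up to 152 mm. Origin: stem's lower tip; z up the stem; x, y square to the body's sides. Its base plate rests on the block (origin 10 mm above the table); which hole varies; sides within 15 degrees of the block's
- stem_tip (a point): lower tip of the red lantern's stem (same point as the lantern's origin)
- stem_root (a point): where the stem of the red lantern meets the underside of its base plate, 75 mm above the tip on the stem axis
- lantern_black: black lantern of the same shape and size in the block's other hole, to be left alone. Origin: the stem's lower tip
- paint_jar: closed red paint jar 52 mm across and 65 mm tall, to be left alone. Origin: centre of the underside
- brush_cup: black cup 80 mm across and 100 mm tall with brushes standing up to about 190 mm, to be left alone. Origin: centre of the underside
Not all that is in view belongs to the job. There is more than one size of the lantern_red; the job needs the smallest.

How it is judged:
On the way, in this order (a step that is already met when the one before it is completed fails the run):
1. the cover lies on the saucer, knob up, let go (horizontal distance between cover and saucer below 0.05 m and height (world z) of cover below 0.014 m and angle between cover's own z axis and vertical below 0.15 rad and contact force between cover and the fingers below 0.05 N and linear speed of cover below 0.02 m/s), for 0.2 s.
2. the red lantern is held clear of the block (contact force between lantern_red and block below 0.05 N and height (world z) of stem_tip above 0.05 m and contact force between lantern_red and the fingers above 1 N), for 0.1 s.
3. the stem's tip has entered the hole (horizontal distance between stem_tip and pot_hole below 0.005 m and z of stem_tip in the frame of pot_hole below -0.01 m), for 0.1 s.
At the end, for the whole second after the job is handed in: Cover released, at rest, knob up within 50 mm of the saucer centre. Fingers hold the red lantern still (under 20 mm/s), upright within 0.1 rad, stem within 5 mm of the hole axis, base plate 5 to 30 mm above the pot (tip 45 to 70 mm below its top), touching neither pot nor block (all of step 1 and contact force between lantern_red and the fingers above 1 N and horizontal distance between each of stem_tip, stem_root and pot_hole below 0.005 m and z of stem_tip in the frame of pot_hole between -0.07 and -0.045 m and angle between lantern_red's own z axis and vertical below 0.1 rad and contact force between lantern_red and pot below 0.05 N and contact force between lantern_red and block below 0.05 N and linear speed of lantern_red below 0.02 m/s); the arm keeps its last pose, push and grip.
It fails at once if the red lantern or its stem touches the pot (contact force between lantern_red and pot above 0.05 N).
It fails at once if the robot touches the pot (contact force between any of the fingers, the arm and pot above 0.2 N).
It fails at once if the black lantern, paint jar or brush cup is disturbed (distance of any of lantern_black, paint_jar, brush_cup from where it was at the start of the episode above 0.02 m).
It also fails if it takes over 61 s, if anything falls off the work surface, if the arm or the gripper's body presses on something with over 40 N, if the wrist force passes 120 N, or if a joint passes its speed limit or range.

ROBOT

A 6-joint arm with a two-finger parallel gripper is mounted at the origin on the work surface. World frame = base frame: x ahead of the robot, y to its left, z up, the work surface at z = 0. Lengths are in m, angles in rad, forces in N, time in s.
With the tool pointing down it reaches from about 0.35 to 0.775 m from the base axis. Payload 7.3 kg.
Tool frame: the origin (TCP) lies midway between the tips of the shut fingers; the grasp point (between the pads) lies 19 mm behind it (robot.tcp_to_grasp is the distance from the TCP to the grasp point, in m); z points along the fingers, y is the line along which they close (so a half turn about z gives the same grasp; the last joint's range is limited). The gripper opens to 92 mm and grips with 3 to 60 N. Pads are 19 mm wide; open, the fingers measure 130 mm over their backs; the gripper's body (75 mm by 190 mm) begins 47 mm behind the grasp point.
Start: joints at [-0.146, 0.342, 1.524, -0, 1.275, -0.146], TCP at [0.525, 0, 0.206] pointing down, gripper open.
Joint ranges: [-2.53, 2.53], [-0.77, 2.02], [0.04, 2.7], [-1, 4.14], [0.28, 2.66], [-3.11, 3.11]. Speed limits (rad/s): [2.57, 2.57, 3.14, 3.14, 3.14, 3.14].

INTERFACE

Orientations are given as [roll, pitch, yaw] about the fixed x, y, z axes, in that order (R = Rz(yaw) Ry(pitch) Rx(roll)).
In Python, from cell import readout, cams, ticket, robot gives the robot as it stands. The module is installed in compiled form; this text tells all that it offers.
- The arm moves only by the tool jog_arm, never from a script. Its argument "plan" is a list of rows, each a list of 5 numbers: the shift along the world's x, y, z each as a share of 0.08 m, from -1 to 1, then the turn about the world's z as a share of 90 degrees, from -1 to 1, then the opening, from -1 (shut) to 1 (fully open). A call has 1 to 12 rows; each row is the pose to reach, as a shift and turn from the pose commanded when the call began; what a row does not reach only later rows make up. A row lasts 1/10 s, in which the tool goes at most 50 mm and 8.59 degrees, less where a joint would pass 70% of its speed; a pose out of reach is approached as far as the arm can. A call with a number of a shift or a turn outside -1 to 1 is refused whole. A call with a gripper value outside its range is refused whole. The fingers move at their own pace and stop on an object; "squeeze" is the grip in N (left out, the last holds). Time passes only in rows, so rows that repeat a pose let the fingers close. It gives the time, the measured TCP pose, the force, the opening and the grip force at its end, in the units of the state.
- readout.observe(): the state, without advancing time (a new reading comes with each control period).
- cams.read_camera(name): name is "scene" or "side" or "wrist"; returns the picture (420x560x3 uint8, blue, green, red); there is no depth.
- cams.calibration(name): a dict with "K" (3x3 intrinsics, pixels), "world_from_camera" (4x4, takes a point from camera to world coordinates). Camera axes: x right, y down, z forward; pixel columns grow to the right and rows downward; lengths in m; the calibration is good to about 2 mm. The wrist camera is an equidistant fisheye: a pixel r from the principal point sees the ray r / f radians off the axis. A picture is of the moment at which its call begins: read the wrist's pose just before it. calibration takes no time and is no camera call; for the wrist camera it gives the pose at the moment of the call.
- ticket.hand_in(): hands the job in; it is judged then, once.
The state is a dict: "time": time; "qpos": joint angles; "qvel": joint speeds; "joint_efforts": joint torques, N m; "tool_pos": TCP position; "tool_rot": TCP orientation; "contact_force": force on the tool from outside, world axes, zero at the start; "torque": the same for the moment, N m; "opening": finger opening in m; "grip_force": force on a finger pad.
Only numpy, scipy, OpenCV 4.12 (cv2) and the standard library are available. Lean on these libraries where they do the work, as an engineer would, in place of code of your own. Each camera call takes 0.05 s, during which the arm holds its last target. There are 200 camera calls.

## Working session

There is one attempt and no reset: what is moved stays moved. The work goes in short steps, Python scripts to look and compute and a tool call to move; the robot and the scene stay as the last step left them, time stands still between calls to the robot, and variables do not carry over. Pictures are saved under pics/ and viewed, at most 10 in all, crops included, and the job is handed in when it is done.

Besides the shell and the picture viewer there is one more tool, called after "Request:" in YAML: its name, and indented under it one key for each argument. jog_arm: Moves the arm, as the interface text tells. Shift numbers are shares of 0.08 m and turn numbers shares of 90 degrees, none past 1 either way. Its arguments: {"type":"object","properties":{"plan":{"type":"array"},"squeeze":{"type":"number"}},"required":["plan"]}

```bash
mkdir -p pics
cat > h.py <<'E'
import numpy as np, cv2
from cell import readout, cams, ticket, robot
def ray(cal,uv,fish=False):
    K=np.array(cal["K"]);T=np.array(cal["world_from_camera"])
    d=np.array([(uv[0]-K[0,2])/K[0,0],(uv[1]-K[1,2])/K[1,1],1.])
    if fish:
        r=np.hypot(d[0],d[1]); d=np.array([d[0]/r*np.sin(r),d[1]/r*np.sin(r),np.cos(r)]) if r>1e-9 else d
    d=T[:3,:3]@d; return T[:3,3],d/np.linalg.norm(d)
def plane(cal,uv,z,fish=False):
    o,d=ray(cal,uv,fish); return o+d*(z-o[2])/d[2]
def tri(rs):
    A=sum(np.eye(3)-np.outer(d,d) for o,d in rs); b=sum((np.eye(3)-np.outer(d,d))@o for o,d in rs)
    p=np.linalg.solve(A,b); return p,max(np.linalg.norm((np.eye(3)-np.outer(d,d))@(p-o)) for o,d in rs)
E
python3 - <<'E'
from h import *
s=readout.observe(); print(s)
ims=[]
for n in ("scene","side","wrist"):
    c=cams.calibration(n); print(n,np.round(c["K"],1).tolist(),np.round(c["world_from_camera"],3).tolist())
    np.save(n+"_K.npy",c["K"]);np.save(n+"_T.npy",c["world_from_camera"])
    im=cams.read_camera(n); cv2.imwrite(f"pics/{n}0.png",im)
E
```

```text
{'time': 0.0, 'qpos': array([-1.46028885e-01,  3.42703507e-01,  1.52503420e+00, -7.83738641e-06,
        1.27537504e+00, -1.46004367e-01]), 'qvel': array([ 0.00064136, -0.00048066, -0.00162687, -0.00060556, -0.00048868,
        0.000386  ]), 'joint_efforts': array([ 7.61924657e-04, -4.31245601e+01, -2.44219762e+01,  7.17750052e-02,
        5.59406646e-02, -1.04314388e-04]), 'tool_pos': array([5.24560100e-01, 6.92247565e-05, 2.05248955e-01]), 'tool_rot': array([-3.14008764e+00, -2.13738929e-04,  1.57077394e+00]), 'contact_force': array([ 0.15479312, -0.08383297,  0.20576469]), 'torque': array([ 0.00272822, -0.00203611, -0.03223853]), 'grip_force': 0.0, 'opening': 0.09179073630982601}
scene [[537.3, 0.0, 282.0], [0.0, 537.3, 208.0], [0.0, 0.0, 1.0]] [[0.841, 0.462, -0.282, 0.886], [0.541, -0.71, 0.45, -0.493], [0.008, -0.532, -0.847, 1.076], [0.0, 0.0, 0.0, 1.0]]
side [[481.3, 0.0, 283.2], [0.0, 481.3, 201.1], [0.0, 0.0, 1.0]] [[0.874, -0.25, 0.416, 0.089], [-0.485, -0.426, 0.764, -0.809], [-0.014, -0.869, -0.494, 0.661], [0.0, 0.0, 0.0, 1.0]]
wrist [[325.2, 0.0, 281.5], [0.0, 325.2, 211.7], [0.0, 0.0, 1.0]] [[1.0, -0.0, -0.002, 0.525], [-0.001, -0.965, -0.263, 0.071], [-0.002, 0.263, -0.965, 0.385], [0.0, 0.0, 0.0, 1.0]]
```

View pics/scene0.png

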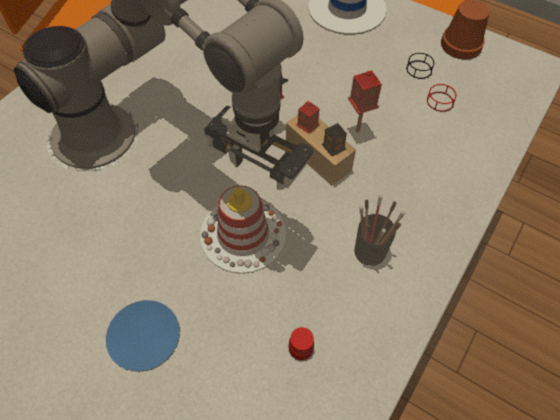

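View pics/side0.png

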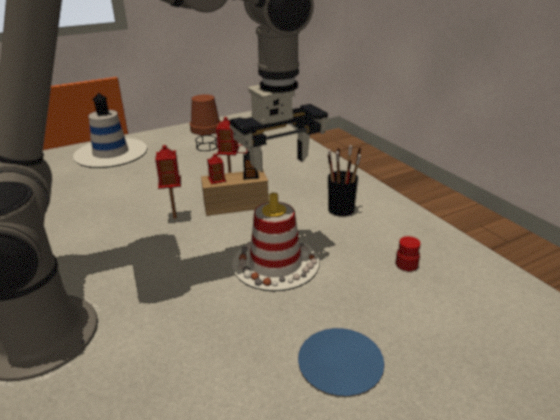

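View pics/wrist0.png

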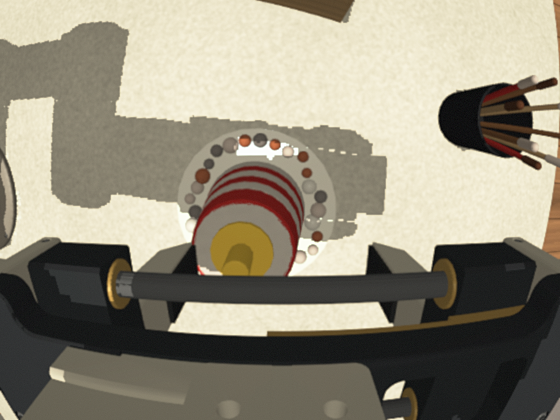

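Scene shows the pot with its yellow cover at (242,195). The saucer is at (143,335), and the block at (320,145) with the small red lantern in the left hole (308,117) and the black one at (335,140). Two larger red lanterns are distractors, at scene (365,90) and side (168,168). The wrist camera sees the cover at (240,250) and the block's edge at (310,5).

```bash
cat >> h.py <<'E'
def mask(im,h0,h1,s0,v0,v1=255,s1=255):
    return cv2.inRange(cv2.cvtColor(im,cv2.COLOR_BGR2HSV),(h0,s0,v0),(h1,s1,v1))
def blobs(m,amin=30):
    n,l,st,c=cv2.connectedComponentsWithStats(m); return [(st[i].tolist(),c[i].round(1).tolist(),l==i) for i in range(1,n) if st[i][4]>amin]
def lc(n): return dict(K=np.load(n+"_K.npy"),world_from_camera=np.load(n+"_T.npy"))
E
python3 - <<'E'
from h import *
I={n:cv2.imread(f"pics/{n}0.png") for n in("scene","side","wrist")}
for n in I:
    for nm,a in dict(yellow=(20,32,150,90),blue=(100,115,100,50),red=(0,6,150,60),red2=(172,180,150,60),wood=(10,22,70,60)).items():
        print(n,nm,[(b[0],b[1]) for b in blobs(mask(I[n],*a),60)][:14])
a=cv2.resize(I["scene"][60:220,190:400],None,fx=3,fy=3,interpolation=cv2.INTER_CUBIC)
cv2.imwrite("pics/c1.png",a)
b=cv2.resize(I["side"][140:290,190:330],None,fx=4,fy=4,interpolation=cv2.INTER_CUBIC)
cv2.imwrite("pics/c2.png",b)
E
```

```text
scene yellow [([228, 188, 24, 24, 396], [239.0, 200.5])]
scene blue [([331, 0, 35, 11, 220], [347.8, 5.2]), ([134, 302, 20, 14, 77], [142.5, 307.8]), ([115, 307, 18, 27, 109], [122.4, 320.7]), ([159, 315, 20, 16, 80], [169.5, 322.1])]
scene red [([354, 71, 27, 20, 329], [367.2, 80.5]), ([299, 102, 20, 15, 165], [308.5, 109.0]), ([219, 207, 28, 21, 151], [231.4, 219.9]), ([220, 226, 30, 13, 72], [232.8, 234.0]), ([221, 239, 32, 11, 81], [236.6, 245.7]), ([289, 328, 25, 32, 631], [301.0, 343.2])]
scene red2 []
scene wood [([0, 0, 137, 101, 4388], [39.7, 27.1]), ([410, 0, 150, 60, 4404], [495.2, 25.1]), ([365, 87, 12, 11, 76], [370.4, 92.1]), ([389, 86, 171, 334, 28552], [502.6, 307.9]), ([363, 98, 12, 11, 77], [368.4, 103.0]), ([356, 113, 7, 20, 70], [358.9, 122.7]), ([285, 114, 71, 71, 2300], [322.8, 150.2]), ([272, 141, 20, 13, 88], [282.1, 146.8]), ([227, 185, 26, 28, 486], [239.6, 199.6]), ([359, 200, 14, 43, 237], [365.1, 224.5]), ([374, 202, 27, 46, 350], [386.8, 229.5])]
side yellow [([263, 194, 23, 22, 301], [273.6, 207.0])]
side blue [([91, 125, 29, 10, 162], [104.5, 129.8]), 
[... 1015 characters left out ...]
211, 177, 90, 51, 404], [263.1, 188.4]), ([192, 189, 106, 87, 1497], [254.9, 210.1])]
wrist red2 []
wrist wood [([259, 0, 95, 22, 1040], [317.8, 6.8]), ([553, 0, 7, 71, 228], [557.3, 23.0]), ([482, 84, 55, 22, 252], [511.2, 94.4]), ([480, 101, 78, 15, 494], [514.4, 108.8]), ([480, 118, 80, 41, 449], [525.3, 131.0]), ([482, 129, 64, 30, 389], [509.5, 141.9]), ([239, 134, 12, 12, 76], [244.4, 139.6]), ([270, 139, 10, 10, 64], [274.6, 143.3]), ([297, 151, 12, 11, 66], [302.7, 156.3]), ([542, 166, 18, 94, 953], [553.5, 221.1]), ([195, 168, 15, 16, 165], [202.0, 175.5]), ([302, 168, 10, 10, 63], [306.3, 172.4]), ([209, 221, 65, 56, 2903], [241.5, 249.9]), ([312, 231, 11, 11, 68], [317.2, 235.8])]
```

View pics/c1.png

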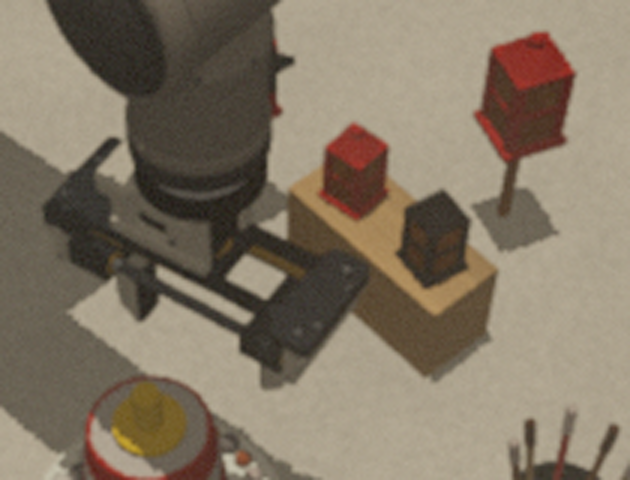

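View pics/c2.png

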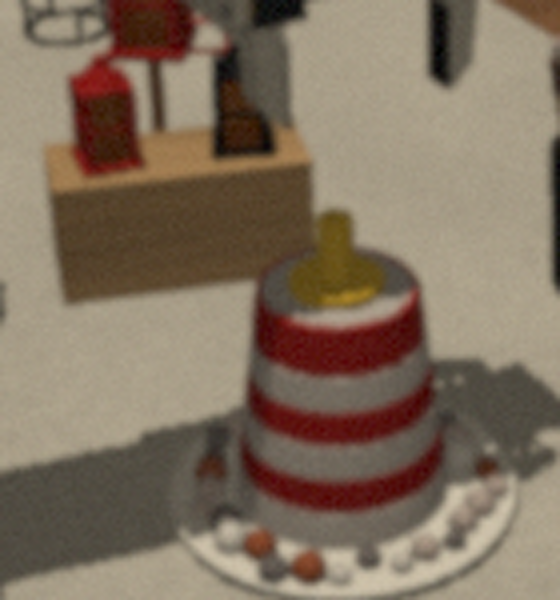

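Crops: the knob top is at scene (239,189) and side (273.7,194). The small red lantern's roof apex is at scene crop (355,128). Block top corners are at scene crop (290,188), (435,316), (495,270) and side crop (62,190), (312,162).

Run:
```python
from h import *
S,D,W=lc("scene"),lc("side"),lc("wrist")
sc=lambda u,v:(190+u/3,60+v/3); sd=lambda u,v:(190+u/4,140+v/4)
def t(nm,a,b,w=None):
    r=[ray(S,a),ray(D,b)]+([ray(W,w,True)] if w else []); p,e=tri(r); print(nm,p.round(4),round(e,4))
t("knobtop",sc(147,387),sd(335,216))
t("disc",sc(149,424),sd(337,281)); t("disc+w",sc(149,424),sd(337,281),(242,249.5))
print("disc wrist @.144",plane(W,(242,249.5),.144,True).round(4))
# saucer
for n,C in(("scene",S),("side",D)):
    im=cv2.imread(f"pics/{n}0.png"); m=mask(im,95,120,90,40)
    m=cv2.morphologyEx(m,cv2.MORPH_CLOSE,np.ones((5,5)))
    b=max(blobs(m),key=lambda b:b[0][4]); c=cv2.findContours(b[2].astype(np.uint8),0,1)[0][0]
    e=cv2.fitEllipse(c); print(n,b[0],e,plane(C,e[0],.008).round(4)); 
    if n=="scene": a=e[0]
    else: t("saucer",a,e[0])
t("block front corner",sc(435,316),sd(312,162)) 
for uv in((290,188),(435,316),(495,270)): print("bs",plane(S,sc(*uv),.085).round(4))
for uv in((45,147),(62,190),(312,162),(292,128)): print("bd",plane(D,sd(*uv),.085).round(4))
t("apex red",sc(355,130),sd(100,62))
```

```text
knobtop [ 0.4918 -0.0269  0.1794] 0.0017
disc [ 0.4921 -0.0293  0.14  ] 0.0001
disc+w [ 0.4922 -0.0284  0.1391] 0.0007
disc wrist @.144 [ 0.4931 -0.0258  0.144 ]
scene [107, 301, 72, 69, 3851] ((142.18695068359375, 335.24627685546875), (64.4475326538086, 74.14290618896484), 53.118499755859375) [ 0.4572 -0.3379  0.008 ]
side [299, 329, 84, 66, 4270] ((340.73748779296875, 361.73516845703125), (63.6227912902832, 83.33950805664062), 100.01506805419922) [ 0.4521 -0.3415  0.008 ]
saucer [ 0.4551 -0.3373  0.0024] 0.0002
block front corner [0.5945 0.1994 0.0828] 0.0003
bs [0.4336 0.2451 0.085 ]
bs [0.5954 0.1975 0.085 ]
bs [0.6124 0.2618 0.085 ]
bd [0.4489 0.3063 0.085 ]
bd [0.4365 0.2426 0.085 ]
bd [0.5926 0.196  0.085 ]
bd [0.6042 0.2477 0.085 ]
apex red [0.4777 0.267  0.1565] 0.0013
```

Request:
jog_arm:
  plan:
    - [-0.2,-0.17,0,0,1]
    - [-0.41,-0.34,0,0,1]
    - [-0.41,-0.34,-0.2,0,1]
    - [-0.41,-0.34,-0.4,0,1]
    - [-0.41,-0.34,-0.55,0,1]
    - [-0.41,-0.34,-0.67,0,1]
    - [-0.41,-0.34,-0.67,0,1]
    - [-0.41,-0.34,-0.67,0,-1]
    - [-0.41,-0.34,-0.67,0,-1]
    - [-0.41,-0.34,-0.67,0,-1]
    - [-0.41,-0.34,-0.67,0,-1]
    - [-0.41,-0.34,-0.67,0,-1]
  squeeze: 20

```text
time: 1.35
tool_pos: [0.4924, -0.0272, 0.1526]
tool_rot: [3.141, 0.0, 1.571]
contact_force: [-0.1, 0.7, -0.7]
opening: 0.0564
grip_force: 0.0
```

Request:
jog_arm:
  plan:
    - [0,0,0,0,-1]
    - [0,0,0,0,-1]
    - [0,0,0,0,-1]
    - [0,0,0,0,-1]
    - [0,0,0,0,-1]
    - [0,0,0,0,-1]
    - [0,0,0,0,-1]
    - [0,0,0,0,-1]

```text
time: 2.15
tool_pos: [0.4922, -0.0272, 0.1523]
tool_rot: [3.142, 0.0, 1.571]
contact_force: [-0.7, -0.4, -1.1]
opening: 0.0184
grip_force: 20.0
```

Request:
jog_arm:
  plan:
    - [0,0,0.1,0,-1]
    - [0,0,0.3,0,-1]
    - [0,0,0.6,0,-1]
    - [0,0,0.9,0,-1]
    - [0,0,0.9,0,-1]

```text
time: 2.65
tool_pos: [0.494, -0.0275, 0.2279]
tool_rot: [3.135, 0.001, 1.571]
contact_force: [0.3, -1.0, -0.2]
opening: 0.0188
grip_force: 20.0
```

Run:
```python
from h import *
print(readout.observe()["tool_pos"],readout.observe()["opening"])
c=cams.calibration("wrist");np.save("w1_K.npy",c["K"]);np.save("w1_T.npy",c["world_from_camera"])
cv2.imwrite("pics/w1.png",cams.read_camera("wrist"))
```

```text
[ 0.49402018 -0.02749806  0.22787456] 0.018759629689603336
```

View pics/w1.png

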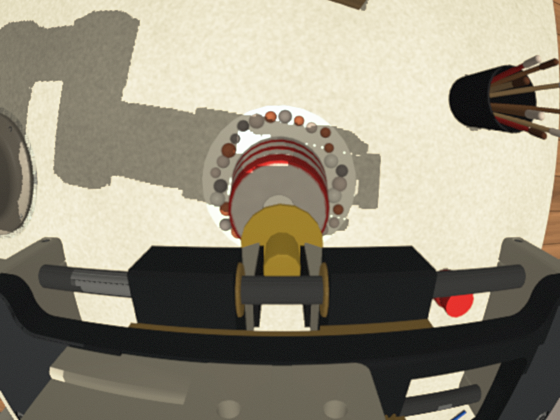

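Cover is held upright, with its disc clear of the pot at about (282,225).

Request:
jog_arm:
  plan:
    - [0,-0.3,0,0,-1]
    - [0,-0.7,0,0,-1]
    - [0,-1,0,0,-1]

```text
time: 3.0
tool_pos: [0.4915, -0.1082, 0.2231]
tool_rot: [-3.14, -0.0, 1.571]
contact_force: [0.5, -0.5, 0.2]
opening: 0.0187
grip_force: 20.0
```

Request:
jog_arm:
  plan:
    - [-0.2,-0.5,0,0,-1]
    - [-0.45,-1,0,0,-1]

```text
time: 3.2
tool_pos: [0.4554, -0.1879, 0.2228]
tool_rot: [-3.14, -0.001, 1.572]
contact_force: [1.3, -0.2, -1.1]
opening: 0.0184
grip_force: 20.0
```

Request:
jog_arm:
  plan:
    - [0,-0.5,-0.5,0,-1]
    - [0,-1,-1,0,-1]

```text
time: 3.4
tool_pos: [0.4556, -0.2594, 0.1527]
tool_rot: [3.14, 0.001, 1.57]
contact_force: [0.2, -0.3, -0.5]
opening: 0.0184
grip_force: 20.0
```

Request:
jog_arm:
  plan:
    - [0,-0.5,-0.4,0,-1]
    - [0,-0.9,-0.8,0,-1]
    - [0,-0.9,-1,0,-1]
    - [0,-0.9,-1,0,-1]

```text
time: 3.8
tool_pos: [0.4537, -0.3288, 0.0695]
tool_rot: [-3.136, -0.006, 1.569]
contact_force: [-0.6, 1.4, -1.2]
opening: 0.0189
grip_force: 20.0
```

Request:
jog_arm:
  plan:
    - [0,0,-0.1,0,-1]
    - [0,0,-0.25,0,-1]
    - [0,0,-0.35,0,-1]
    - [0,0,-0.42,0,-1]
    - [0,0,-0.45,0,-1]
    - [0,0,-0.45,0,-1]

```text
time: 4.4
tool_pos: [0.4562, -0.3297, 0.0375]
tool_rot: [-3.142, -0.0, 1.571]
contact_force: [-0.1, 0.9, -0.7]
opening: 0.019
grip_force: 20.0
```

Request:
jog_arm:
  plan:
    - [0,-0.1,-0.06,0,-1]
    - [0,-0.1,-0.12,0,-1]
    - [0,-0.1,-0.15,0,-1]
    - [0,-0.1,-0.17,0,-1]
    - [0,-0.1,-0.18,0,-1]
    - [0,-0.1,-0.19,0,-1]
    - [0,-0.1,-0.19,0,-1]

```text
time: 5.1
tool_pos: [0.4563, -0.3378, 0.0224]
tool_rot: [3.141, 0.0, 1.571]
contact_force: [0.3, -0.1, -1.0]
opening: 0.0187
grip_force: 20.0
```

Request:
jog_arm:
  plan:
    - [0,0,-0.015,0,-1]
    - [0,0,-0.015,0,-1]
    - [0,0,-0.015,0,-1]

```text
time: 5.4
tool_pos: [0.4563, -0.338, 0.0223]
tool_rot: [3.141, 0.001, 1.571]
contact_force: [-1.8, 2.3, 6.7]
opening: 0.0186
grip_force: 20.0
```

Force +6.7 N: seated. Release and rise.

Request:
jog_arm:
  plan:
    - [0,0,0,0,0]
    - [0,0,0,0,0.3]
    - [0,0,0,0,0.3]
    - [0,0,0,0,0.3]
    - [0,0,0,0,0.3]
    - [0,0,0,0,0.3]
    - [0,0,0.2,0,0.6]
    - [0,0,0.5,0,1]
    - [0,0,1,0,1]
    - [0,0,1,0,1]

```text
time: 6.4
tool_pos: [0.4586, -0.3401, 0.1063]
tool_rot: [3.135, 0.007, 1.571]
contact_force: [0.5, -0.1, -0.1]
opening: 0.0875
grip_force: 0.0
```

Request:
jog_arm:
  plan:
    - [0,0,0.5,0,1]
    - [0,0.1,1,0,1]
    - [0,0.5,1,0,1]
    - [0,1,1,0,1]

```text
time: 6.8
tool_pos: [0.4565, -0.2584, 0.1818]
tool_rot: [3.139, 0.002, 1.569]
contact_force: [0.6, 0.1, -0.7]
opening: 0.0917
grip_force: 0.0
```

Run:
```python
from h import *
print(readout.observe()["tool_pos"])
c=cams.calibration("wrist");np.save("w2_K.npy",c["K"]);np.save("w2_T.npy",c["world_from_camera"])
w=cams.read_camera("wrist");s=cams.read_camera("scene");d=cams.read_camera("side")
cv2.imwrite("pics/w2.png",w);cv2.imwrite("pics/s2.png",s);cv2.imwrite("pics/d2.png",d)
g=np.hstack([cv2.resize(s[60:380,80:400],(400,400)),cv2.resize(d[130:400,130:400],(400,400))])
cv2.imwrite("pics/g2.png",g)
```

```text
[ 0.45652321 -0.25837503  0.1818498 ]
```

View pics/g2.png

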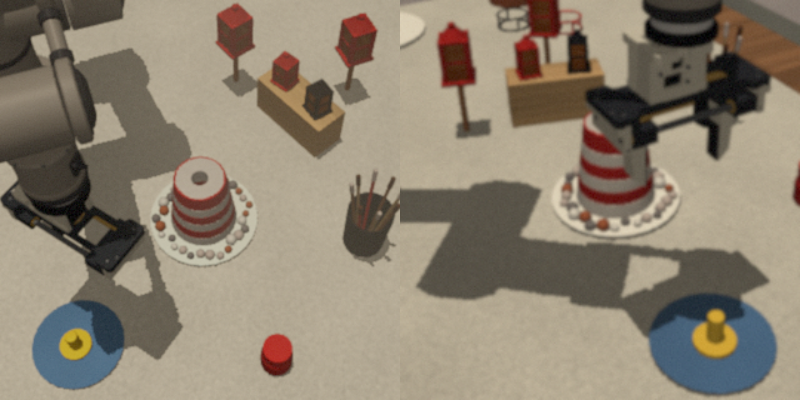

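Cover sits knob up on the saucer, scene view (75,343). The hole is visible at full scene (240,201.6). Next I'll measure the hole, the distractors, and the block and lantern.

Run:
```python
from h import *
S,D,W=lc("scene"),lc("side"),lc("w2")
G=lambda u,v:(80+u*.8,60+v*.8); H=lambda u,v:(130+u*.675,130+v*.675)
print("foot1",plane(S,G(236,80),0),plane(D,H(66,130),0)); print("foot2",plane(S,G(347,90),0))
print("apex1",tri([ray(S,G(234,5)),ray(D,H(52,26))]))
print("jar",plane(S,G(277,370),0),"cup",plane(S,G(368,248),0))
s=cv2.imread("pics/s2.png");w=cv2.imread("pics/w2.png")
# hole in scene: dark blob inside pot top
hs=G(200,177); x,y=map(int,hs)
g=cv2.cvtColor(s,cv2.COLOR_BGR2GRAY); print(g[y-8:y+9,x-12:x+13:2])
print("hole scene",plane(S,hs,.138))
# predicted hole px in wrist
K,T=W["K"],W["world_from_camera"]; p=np.linalg.inv(T)@np.array([.492,-.027,.138,1]); th=np.arctan2(np.hypot(p[0],p[1]),p[2]); u=K[0,2]+K[0,0]*th*p[0]/np.hypot(p[0],p[1]); v=K[1,2]+K[1,1]*th*p[1]/np.hypot(p[0],p[1]); print("pred w2",u,v)
```

```text
foot1 [0.35798354 0.27894738 0.        ] [0.35542704 0.27896749 0.        ]
foot2 [0.56610776 0.38240354 0.        ]
apex1 (array([0.35620434, 0.28084772, 0.20127725]), np.float64(0.0027029653774830885))
jar [ 0.75150396 -0.19534257  0.        ] cup [0.77286077 0.08010818 0.        ]
[[166 166 167 166 168 168 164 166 166 165 166 167 168]
 [165 167 166 170 169 167 168 166 167 168 166 166 165]
 [165 165 167 165 170 167 164 165 166 164 164 166 166]
 [166 165 166 169 164 153 147 158 167 167 164 167 168]
 [165 165 165 163 144 121 115 128 160 169 168 167 167]
 [165 165 165 151 108  95  98  98 129 167 166 168 165]
 [168 165 165 120  92  95  97  93 101 160 168 167 166]
 [167 168 162 102  94  97  94  94  88 150 168 168 167]
 [170 170 154  89  96  92  94  94  91 135 167 166 167]
 [165 168 148  87  96  95  92  96  94 138 166 167 166]
 [168 169 151  91  96  99  98  97  95 140 169 168 165]
 [167 167 158  92  96  94  96  89  95 145 170 167 166]
 [168 166 164 108  84  86  79  76  89 161 169 168 166]
 [168 170 167 134  73  61  61  73 124 169 169 166 166]
 [171 170 169 155 126  79  78 119 158 169 169 168 166]
 [167 168 168 165 161 137 140 158 170 167 169 169 166]
 [170 166 168 170 169 167 168 169 168 167 166 167 168]]
hole scene [ 0.49215283 -0.02843658  0.138     ]
pred w2 328.054437759469 -75.95478054975388
```

Request:
jog_arm:
  plan:
    - [0,0.2,1,0,1]
    - [0.2,0.6,1,0,1]
    - [0.4,1,1,0,1]

```text
time: 7.25
tool_pos: [0.4903, -0.1792, 0.2654]
tool_rot: [3.134, 0.004, 1.568]
contact_force: [1.2, 0.4, 0.6]
opening: 0.0917
grip_force: 0.0
```

Request:
jog_arm:
  plan:
    - [0,0.5,0.2,0,1]
    - [0,1,0.2,0,1]
    - [0,1,0.2,0,1]
    - [0,1,0.2,0,1]

```text
time: 7.65
tool_pos: [0.4885, -0.0982, 0.2769]
tool_rot: [-3.141, 0.001, 1.572]
contact_force: [0.2, -0.2, -0.5]
opening: 0.0916
grip_force: 0.0
```

Run:
```python
from h import *
print(readout.observe()["tool_pos"])
c=cams.calibration("wrist");np.save("w3_K.npy",c["K"]);np.save("w3_T.npy",c["world_from_camera"])
w=cams.read_camera("wrist")
cv2.imwrite("pics/w3.png",w)
cv2.imwrite("pics/g3.png",np.vstack([cv2.imread("pics/w2.png")[:230],w[:360]]))
```

```text
[ 0.48849348 -0.0981583   0.27693612]
```

View pics/g3.png

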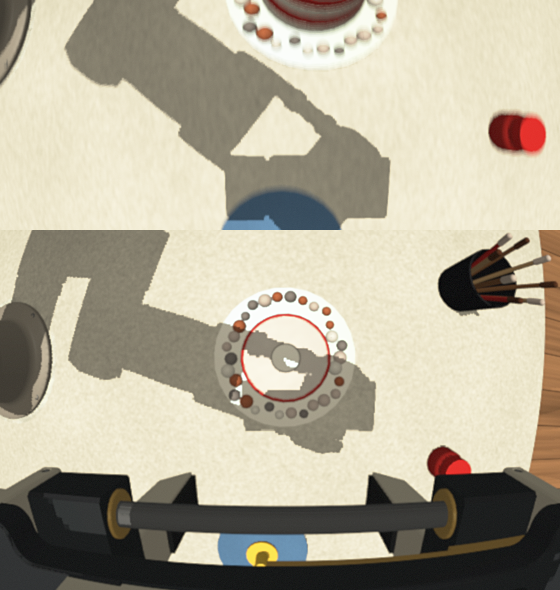

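Wrist view shows the hole at (286,128), with the pot's top rim centred on it. Next I'll move over the lantern.

Request:
jog_arm:
  plan:
    - [0,0.5,0,0,1]
    - [0,1,0,0,1]

```text
time: 7.9
tool_pos: [0.4885, -0.0195, 0.2765]
tool_rot: [-3.141, 0.0, 1.566]
contact_force: [0.8, 0.9, -0.3]
opening: 0.0916
grip_force: 0.0
```

Request:
jog_arm:
  plan:
    - [0,0.5,0,0,1]
    - [0,1,0,0,1]
    - [0,1,0,0,1]

```text
time: 8.2
tool_pos: [0.4885, 0.0643, 0.2768]
tool_rot: [-3.141, -0.001, 1.573]
contact_force: [0.7, -0.1, 0.3]
opening: 0.092
grip_force: 0.0
```

Request:
jog_arm:
  plan:
    - [0,0.5,0,0,1]
    - [-0.1,1,0,0,1]
    - [-0.1,1,0,0,1]
    - [-0.1,1,0,0,1]

```text
time: 8.6
tool_pos: [0.4808, 0.1408, 0.2768]
tool_rot: [-3.141, 0.001, 1.571]
contact_force: [-0.6, -0.2, -0.2]
opening: 0.0917
grip_force: 0.0
```

Run:
```python
from h import *
print(readout.observe()["tool_pos"])
c=cams.calibration("wrist");np.save("w4_K.npy",c["K"]);np.save("w4_T.npy",c["world_from_camera"])
w=cams.read_camera("wrist")
cv2.imwrite("pics/w4.png",w)
cv2.imwrite("pics/g4.png",cv2.resize(w[:280,140:420],None,fx=2.1,fy=2.1,interpolation=cv2.INTER_CUBIC))
W3=lc("w3");w3=cv2.imread("pics/w3.png")
m=mask(w3,0,6,150,60)|mask(w3,174,180,150,60); m[:,:230]=0;m[:,340:]=0
pts=np.array(cv2.findNonZero(m)).reshape(-1,2); r=np.hypot(*(pts-[286,128]).T); pts=pts[(r>36)&(r<50)]
e=cv2.fitEllipse(pts); print("rim",e,plane(W3,e[0],.138,True))
for h in(.13,.138,.146): print(h,plane(W3,(286,128),h,True))
print("tri hole",tri([ray(lc("scene"),(240,201.6)),ray(W3,(286,128),True)]))
```

```text
[0.48078445 0.14081186 0.27680228]
rim ((285.1645812988281, 127.47673034667969), (85.75049591064453, 87.10755157470703), 88.88634490966797) [ 0.49212821 -0.02940801  0.138     ]
0.13 [ 0.49304411 -0.02999139  0.13      ]
0.138 [ 0.49293816 -0.02991796  0.138     ]
0.146 [ 0.4928322  -0.02984453  0.146     ]
tri hole (array([ 0.49304597, -0.02977476,  0.14045781]), np.float64(0.00018508647972274522))
```

View pics/g4.png

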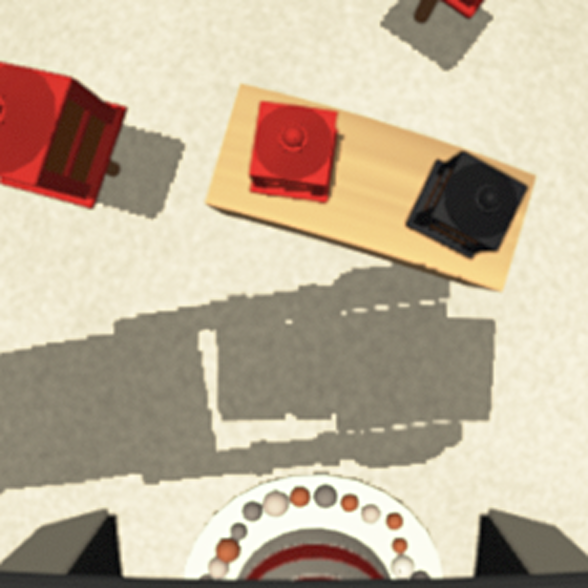

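Picture shows the red lantern with its ball at crop (292,137). Its top corners are about (262,101), (337,111), (330,186) and (253,181). It is turned by about -7° to the image, and the block by about -17°.

Run:
```python
from h import *
W=lc("w4"); w=cv2.imread("pics/w4.png")
f=lambda u,v:(140+u/2.1,v/2.1)
m=mask(w,0,8,120,60)|mask(w,174,180,120,60)
for b in blobs(m,300): print(b[0],b[1])
b=[b for b in blobs(m,300) if b[0][0]<279<b[0][0]+b[0][2] and b[0][1]<65<b[0][1]+b[0][3]][0]
pts=cv2.findNonZero(b[2].astype(np.uint8)).reshape(-1,2)
q=np.array([plane(W,p,.143,True)[:2]*1000 for p in pts],np.float32); print("rect mm",cv2.minAreaRect(q))
P=[plane(W,f(*c),.143,True) for c in((262,101),(337,111),(330,186),(253,181))]
for p in P: print(p.round(4))
a=lambda d:np.degrees(np.arctan2(d[1],d[0]))
print("angles",a(P[1]-P[0]),a(P[2]-P[3]),a(P[0]-P[3])-90,a(P[1]-P[2])-90,"c",np.mean(P,0))
print("ball@.158",plane(W,f(292,137),.158,True))
print("tri",tri([ray(W,f(292,134),True),ray(lc("side"),(190+100/4,140+64/4)),ray(lc("scene"),(190+355/3,60+129/3))]))
# block top outline
for c in((242,85),(535,176),(503,290),(207,204)): print("blk",plane(W,f(*c),.085,True).round(4))
```

```text
[112, 28, 88, 71, 3613] [153.5, 61.5]
[259, 48, 42, 48, 1675] [279.4, 71.7]
[258, 259, 64, 17, 400] [289.0, 265.9]
[253, 304, 74, 33, 683] [288.7, 312.2]
rect mm ((478.9381103515625, 263.9866943359375), (43.53474426269531, 36.82560348510742), 81.54146575927734)
[0.4651 0.2876 0.143 ]
[0.499  0.2827 0.143 ]
[0.4958 0.2473 0.143 ]
[0.4611 0.2497 0.143 ]
angles -8.100475479491163 -3.993736233616617 -6.0806676082967215 -5.196593556719037 c [0.48024223 0.26680723 0.143     ]
ball@.158 [0.47879065 0.26737218 0.158     ]
tri (array([0.47788021, 0.26886782, 0.15491912]), np.float64(0.002386576675549672))
blk [0.4513 0.3111 0.085 ]
blk [0.6131 0.2652 0.085 ]
blk [0.5953 0.1995 0.085 ]
blk [0.4325 0.2446 0.085 ]
```

Request:
jog_arm:
  plan:
    - [0,0.1,0,0.1,1]
    - [0,0.2,0,0.2,1]
    - [0,0.3,0,0.3,1]
    - [0,0.4,0,0.4,1]
    - [0,0.5,0,0.5,1]
    - [0,0.6,0,0.6,1]
    - [0,0.7,0,0.7,1]
    - [0,0.8,0,0.8,1]
    - [0,0.9,0,0.92,1]
    - [0,1,0,0.92,1]
    - [0,1,0,0.92,1]
    - [0,1,0,0.92,1]

```text
time: 9.85
tool_pos: [0.4809, 0.2205, 0.2771]
tool_rot: [-3.141, -0.0, 3.011]
contact_force: [0.1, -0.2, -0.3]
opening: 0.0916
grip_force: 0.0
```

Request:
jog_arm:
  plan:
    - [-0.02,0.3,0,0,1]
    - [-0.02,0.58,0,0,1]
    - [-0.02,0.58,0,0,1]
    - [-0.02,0.58,0,0,1]
    - [-0.02,0.58,0,0,1]

```text
time: 10.35
tool_pos: [0.4789, 0.2674, 0.2772]
tool_rot: [-3.141, 0.0, 3.014]
contact_force: [0.5, -0.5, -0.1]
opening: 0.0919
grip_force: 0.0
```

Request:
jog_arm:
  plan:
    - [0,0,-0.4,0,1]
    - [0,0,-0.8,0,1]
    - [0,0,-1,0,1]
    - [0,0,-1,0,1]

```text
time: 10.75
tool_pos: [0.4774, 0.2669, 0.1949]
tool_rot: [-3.139, -0.004, 3.014]
contact_force: [-0.4, -0.6, 0.4]
opening: 0.0919
grip_force: 0.0
```

Request:
jog_arm:
  plan:
    - [0,0,-0.3,0,1]
    - [0,0,-0.6,0,1]
    - [0,0,-0.9,0,1]
    - [0,0,-1,0,1]
    - [0,0,-1,0,1]

```text
time: 11.25
tool_pos: [0.4787, 0.2681, 0.1173]
tool_rot: [-3.141, -0.001, 3.015]
contact_force: [0.2, -0.2, 0.7]
opening: 0.0919
grip_force: 0.0
```

Request:
jog_arm:
  plan:
    - [0,0,-0.1,0,1]
    - [0,0,-0.1,0,1]
    - [0,0,-0.1,0,0.2]
    - [0,0,-0.1,0,0.2]
    - [0,0,-0.1,0,0.2]
    - [0,0,-0.1,0,0.2]
    - [0,0,-0.1,0,0.2]
    - [0,0,-0.1,0,-0.1]
    - [0,0,-0.1,0,-0.1]
    - [0,0,-0.1,0,-0.1]
    - [0,0,-0.1,0,-0.1]
    - [0,0,-0.1,0,-0.1]
  squeeze: 15

```text
time: 12.45
tool_pos: [0.4786, 0.2685, 0.1092]
tool_rot: [3.142, 0.0, 3.016]
contact_force: [-0.5, -0.0, 0.2]
opening: 0.0417
grip_force: 0.0
```

Request:
jog_arm:
  plan:
    - [0,0,0,0,-0.3]
    - [0,0,0,0,-1]
    - [0,0,0,0,-1]
    - [0,0,0,0,-1]
    - [0,0,0,0,-1]
    - [0,0,0,0,-1]
  squeeze: 15

```text
time: 13.05
tool_pos: [0.4786, 0.2685, 0.1092]
tool_rot: [3.142, 0.0, 3.016]
contact_force: [0.4, -0.7, -0.0]
opening: 0.0358
grip_force: 14.9
```

Request:
jog_arm:
  plan:
    - [0,0,0,0,-1]
    - [0,0,0.1,0,-1]
    - [0,0,0.25,0,-1]
    - [0,0,0.4,0,-1]
    - [0,0,0.55,0,-1]
    - [0,0,0.7,0,-1]
    - [0,0,0.85,0,-1]
    - [0,0,1,0,-1]
    - [0,0,1,0,-1]
  squeeze: 25

```text
time: 13.95
tool_pos: [0.4796, 0.2689, 0.1914]
tool_rot: [3.14, 0.003, 3.016]
contact_force: [-0.9, -0.2, -0.7]
opening: 0.0354
grip_force: 24.9
```

Request:
jog_arm:
  plan:
    - [0,0,0.2,0,-1]
    - [0,0,0.5,0,-1]
    - [0,0,0.8,0,-1]
    - [0,0,1,0,-1]
    - [0,0,1,0,-1]

```text
time: 14.45
tool_pos: [0.4795, 0.2689, 0.2711]
tool_rot: [3.14, 0.004, 3.016]
contact_force: [-0.2, -0.8, -1.9]
opening: 0.0358
grip_force: 24.9
```

Request:
jog_arm:
  plan:
    - [0,-0.1,0.1,0,-1]
    - [0,-0.3,0.25,0,-1]
    - [0,-0.5,0.25,0,-1]
    - [0,-0.7,0.25,0,-1]
    - [0,-0.9,0.25,0,-1]
    - [0,-1,0.25,0,-1]

```text
time: 15.05
tool_pos: [0.4784, 0.1862, 0.2889]
tool_rot: [-3.141, -0.001, 3.014]
contact_force: [0.1, -0.3, -0.5]
opening: 0.0358
grip_force: 24.9
```

Request:
jog_arm:
  plan:
    - [0,-0.2,0,0,-1]
    - [0,-0.5,0,0,-1]
    - [0,-0.8,0,0,-1]
    - [0,-1,0,0,-1]
    - [0,-1,0,0,-1]

```text
time: 15.55
tool_pos: [0.4785, 0.1064, 0.289]
tool_rot: [-3.141, -0.0, 3.013]
contact_force: [-0.3, 0.5, -1.4]
opening: 0.0361
grip_force: 24.9
```

Request:
jog_arm:
  plan:
    - [0,-0.2,0,0,-1]
    - [0,-0.5,0,0,-1]
    - [0,-0.8,0,0,-1]
    - [0,-1,0,0,-1]
    - [0,-1,0,0,-1]
    - [0,-1,0,0,-1]
    - [0,-1,0,0,-1]

```text
time: 16.25
tool_pos: [0.4786, 0.0294, 0.2891]
tool_rot: [3.141, -0.0, 3.017]
contact_force: [-0.2, 0.9, -0.3]
opening: 0.0361
grip_force: 24.9
```

Run:
```python
from h import *
o=readout.observe();print(o["tool_pos"],o["tool_rot"],o["opening"],o["grip_force"])
c=cams.calibration("wrist");np.save("w5_K.npy",c["K"]);np.save("w5_T.npy",c["world_from_camera"])
for n,k in(("scene","s5"),("side","d5"),("wrist","w5")): cv2.imwrite(f"pics/{k}.png",cams.read_camera(n))
s,d,w=[cv2.imread(f"pics/{k}.png") for k in("s5","d5","w5")]
r=lambda i,x,y,ww,hh,X,Y:cv2.resize(i[y:y+hh,x:x+ww],(X,Y),interpolation=cv2.INTER_CUBIC)
cv2.imwrite("pics/g5.png",np.hstack([r(s,200,100,90,135,400,600),r(d,230,100,90,135,400,600)]))
```

```text
[0.47855537 0.02936858 0.28914679] [ 3.14100529e+00 -1.90889731e-04  3.01660770e+00] 0.03609802252055398 24.92760348653519
```

View pics/g5.png

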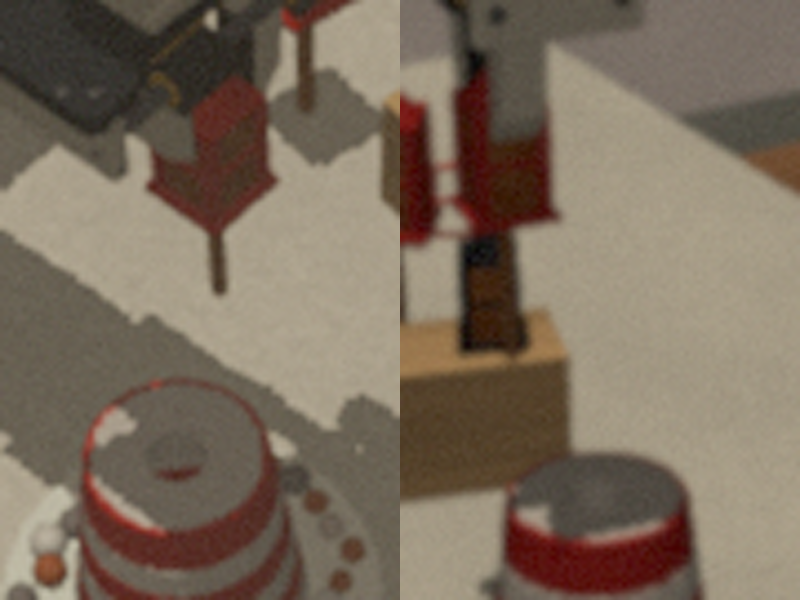

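Crops: scene shows the stem tip at (220,291), emerging from the base at (214,236), with the hole at (177,456). Side shows the tip at about (512,356) and the pot-top centre at about (597,493).

```bash
cat >> h.py <<'E'
def proj(cal,p):
    q=np.linalg.inv(cal["world_from_camera"])@np.r_[p,1]; k=cal["K"]@q[:3]; return k[:2]/k[2]
def projf(cal,p):
    q=np.linalg.inv(cal["world_from_camera"])@np.r_[p,1]; r=np.hypot(q[0],q[1]); th=np.arctan2(r,q[2]); K=cal["K"]
    return np.array([K[0,2]+K[0,0]*th*q[0]/r,K[1,2]+K[1,1]*th*q[1]/r])
E
python3 - <<'E'
from h import *
S,D,W=lc("scene"),lc("side"),lc("w5"); k=400/90
A=lambda u,v:(200+u/k,100+v/k); B=lambda u,v:(230+(u-400)/k,100+v/k)
tip,e=tri([ray(S,A(219,290)),ray(D,B(512,356))]); print("tip",tip,e)
print("hole tri",tri([ray(S,A(177,457)),ray(D,B(597,493))]))
print("tip scene-only@.19",plane(S,A(219,290),.19),"side-only",plane(D,B(512,356),.19))
print("hole scene@.138",plane(S,A(177,457),.138),"side",plane(D,B(597,493),.138))
for n,C,o in(("s",S,(200,100,0)),("d",D,(230,100,400))):
    for p in ((.4786,.0294,.19),(.4786,.0294,.265),(.4925,-.0295,.138)):
        q=proj(C,p); print(n,p,((q-o[:2])*k+[o[2],0]).round(1))
s=cv2.imread("pics/s5.png"); g=cv2.cvtColor(s,cv2.COLOR_BGR2GRAY); 
print(g[150:169,240:258])
print("wrist pred tip/hole",projf(W,(.4786,.0294,.19)),projf(W,(.4925,-.0295,.138)))
d=cv2.imread("pics/d5.png"); print(cv2.cvtColor(d,cv2.COLOR_BGR2GRAY)[172:186,246:264])
E
```

```text
tip [0.47843588 0.02918054 0.18932136] 0.00019363626743018123
hole tri (array([ 0.49275965, -0.03012205,  0.13781066]), np.float64(0.0009765062872785917))
tip scene-only@.19 [0.47890678 0.028599   0.19      ] side-only [0.47786519 0.02829248 0.19      ]
hole scene@.138 [ 0.49358857 -0.03110413  0.138     ] side [ 0.49249511 -0.02898543  0.138     ]
s (0.4786, 0.0294, 0.19) [219.4 288.5]
s (0.4786, 0.0294, 0.265) [211.9 185. ]
s (0.4925, -0.0295, 0.138) [177.1 453.5]
d (0.4786, 0.0294, 0.19) [512.4 354.7]
d (0.4786, 0.0294, 0.265) [505.6 211.5]
d (0.4925, -0.0295, 0.138) [597.5 493.5]
[[157 160 149 122  94  71  61  55  61  63  61  96 131 153 159 162 160 159]
 [159 159 159 153 141 109  70  55  59  63  90 137 157 163 160 159 160 159]
 [161 160 161 160 159 148 108  65  58  65 123 156 162 161 160 163 159 162]
 [161 161 158 158 159 156 133  77  56  68 134 163 163 158 161 159 159 161]
 [159 158 157 155 159 160 133  79  61  65 124 156 161 161 158 156 159 160]
 [160 161 160 157 161 160 135  81  61  63 112 154 161 159 158 158 160 162]
 [162 163 160 158 159 160 139  88  60  67 113 150 162 161 1
[... 1343 characters left out ...]
 58  90 116 123 123 122]
 [ 28  23  32  28  33  25  24  30  39  44  29  37  61  92 121 128 127 126]
 [ 37  43  44  47  56  49  49  45  46  45  46  59  79 110 122 129 130 130]
 [ 73  80  82  84  91  92  88  77  62  58  70  86 106 123 127 129 127 131]
 [109 108 110 117 120 118 112 103  87  78  95 109 120 120 119 116 120 114]
 [124 123 122 124 122 122 115 103  96  88  95 106 106 105 101  95  93  93]
 [116 111 108 107 107  98  93  95  80  81  80  80  83  80  73  79  72  74]
 [ 89  88  84  83  81  80  77  77  70  74  73  68  67  71  68  69  71  68]
 [ 76  72  70  70  66  68  67  68  69  67  68  69  68  69  68  67  71  67]
 [ 66  67  71  65  68  65  66  70  66  69  69  68  68  68  66  69  67  72]]
```

Request:
jog_arm:
  plan:
    - [0.04,-0.2,0,0,-1]
    - [0.1,-0.4,0,0,-1]
    - [0.14,-0.6,0,0,-1]
    - [0.18,-0.74,0,0,-1]
    - [0.18,-0.74,0,0,-1]
    - [0.18,-0.74,0,0,-1]
    - [0.18,-0.74,-0.2,0,-1]
    - [0.18,-0.74,-0.35,0,-1]
    - [0.18,-0.74,-0.35,0,-1]
    - [0.18,-0.74,-0.35,0,-1]
    - [0.18,-0.74,-0.35,0,-1]

```text
time: 17.5
tool_pos: [0.4934, -0.0304, 0.2621]
tool_rot: [3.142, 0.001, 3.016]
contact_force: [0.3, 0.0, -1.0]
opening: 0.0357
grip_force: 24.9
```

Run:
```python
from h import *
o=readout.observe();P=o["tool_pos"];print(P,o["tool_rot"],o["contact_force"])
S,D=lc("scene"),lc("side")
for n,k,C in(("scene","s6",S),("side","d6",D)):
    im=cams.read_camera(n);cv2.imwrite(f"pics/{k}.png",im); g=cv2.cvtColor(im,cv2.COLOR_BGR2GRAY)
    t=proj(C,P-[0,0,.099]); h=proj(C,(.4928,-.0298,.138)); r=proj(C,P-[0,0,.024]);print(n,"tip",t,"root",r,"hole",h)
    x=int(h[0])
    for y in range(int(t[1])-8,int(h[1])+9): print(y,*g[y,x-14:x+15], "from",x-14 if y==int(t[1])-8 else "")
```

```text
[ 0.49338539 -0.03040597  0.26206053] [3.14153174e+00 1.42084585e-03 3.01644484e+00] [ 0.28895517  0.02990761 -1.04122551]
scene tip [239.21511405 195.88314136] root [236.87015246 174.31214578] hole [239.87640098 202.20649054]
187 99 100 98 101 96 104 120 119 129 139 142 116 61 57 74 132 160 158 158 151 146 140 121 91 107 128 149 160 167 from 225
188 100 94 95 94 105 128 150 148 152 161 162 133 68 56 69 131 162 162 162 161 149 136 118 95 88 94 108 128 151 from 
189 93 95 99 113 136 154 157 159 160 163 163 129 66 52 67 131 161 167 163 148 120 102 96 95 95 89 88 90 119 from 
190 94 106 125 147 155 159 159 162 163 162 166 138 72 57 67 121 159 163 152 124 101 92 93 94 97 97 97 92 85 from 
191 117 135 155 159 163 162 161 162 161 163 159 138 77 59 61 114 152 152 128 100 94 95 97 94 97 94 98 95 91 from 
192 139 160 164 161 161 163 160 160 161 160 163 141 89 62 61 102 148 149 119 96 99 98 96 98 99 98 92 94 97 from 
193 155 161 162 160 160 162 164 163 162 163 165 145 93 61 58 96 142 159 135 98 94 98 99 98 99 94 94 96 101 from 
194 161 161 158 160 161 161 160 161 161 164 164 141 95 62 60 91 12
[... 4204 characters left out ...]
83 77 77 75 74 78 75 75 75 75 76 75 from 
214 156 155 158 156 155 158 154 152 141 135 122 110 94 86 79 84 82 74 78 78 77 73 76 75 79 76 75 77 75 from 
215 155 157 155 154 158 156 156 154 155 150 144 130 105 88 79 78 76 78 76 70 74 76 79 76 74 76 74 73 76 from 
216 155 157 155 158 159 156 159 157 156 160 155 141 116 88 76 77 76 73 75 77 77 76 76 76 74 74 75 71 75 from 
217 146 153 155 156 157 156 160 157 159 160 157 147 120 98 83 75 79 78 76 75 77 73 78 76 77 75 76 70 69 from 
218 122 133 148 152 156 157 158 156 157 161 156 151 133 107 83 75 79 79 76 76 78 78 75 74 69 75 70 67 53 from 
219 92 108 124 135 144 148 148 150 151 149 151 141 126 105 85 78 77 73 80 73 72 71 68 67 63 62 58 56 39 from
```

Both views agree within about 1 mm. The stem is vertical and over the hole. Lower in two steps.

Request:
jog_arm:
  plan:
    - [-0.008,0.008,0,0,-1]
    - [-0.008,0.008,-0.08,0,-1]
    - [-0.008,0.008,-0.16,0,-1]
    - [-0.008,0.008,-0.24,0,-1]
    - [-0.008,0.008,-0.32,0,-1]
    - [-0.008,0.008,-0.4,0,-1]
    - [-0.008,0.008,-0.45,0,-1]
    - [-0.008,0.008,-0.5,0,-1]
    - [-0.008,0.008,-0.5,0,-1]
    - [-0.008,0.008,-0.5,0,-1]

```text
time: 18.6
tool_pos: [0.4925, -0.03, 0.2213]
tool_rot: [3.141, 0.0, 3.016]
contact_force: [1.0, -0.3, -0.8]
opening: 0.0353
grip_force: 24.9
```

Run:
```python
from h import *
o=readout.observe();P=o["tool_pos"];print(P,o["tool_rot"],o["contact_force"])
S,D=lc("scene"),lc("side")
for n,k,C in(("scene","s7",S),("side","d7",D)):
    im=cams.read_camera(n);cv2.imwrite(f"pics/{k}.png",im); g=cv2.cvtColor(im,cv2.COLOR_BGR2GRAY)
    m=proj(C,np.r_[P[:2],.138]); h=proj(C,(.4928,-.0298,.138)); print(n,"stem@.138",m,"hole",h)
    x=int(h[0])
    for y in range(int(h[1])-11,int(h[1])+9,2): print(y,*g[y,x-13:x+14], "from",x-13)
```

```text
[ 0.49246186 -0.0300378   0.22132289] [3.14148930e+00 1.85808900e-04 3.01595152e+00] [ 1.03261179 -0.2681399  -0.82482899]
scene stem@.138 [239.67674573 202.21252448] hole [239.87640098 202.20649054]
191 142 149 143 111 68 55 61 54 54 53 53 49 53 43 57 57 58 56 59 67 81 90 95 95 93 97 96 from 226
193 163 164 162 160 150 127 96 60 51 55 51 49 51 57 56 58 64 69 81 96 101 97 97 96 95 96 100 from 226
195 159 163 161 160 161 161 154 141 116 84 57 54 53 60 59 74 90 98 94 97 96 95 93 98 94 93 96 from 226
197 163 162 161 161 160 162 160 164 164 142 100 65 59 61 66 81 93 91 94 96 96 98 96 99 98 97 103 from 226
199 163 162 160 163 163 162 150 132 111 90 88 75 61 59 62 79 84 90 90 91 96 97 96 97 97 98 93 from 226
201 163 165 166 167 154 122 96 82 81 85 88 76 62 59 60 73 87 86 89 80 88 95 97 93 98 97 95 from 226
203 162 152 140 138 121 98 91 84 81 88 89 79 70 57 61 71 89 91 90 88 89 96 96 98 97 95 99 from 226
205 103 98 97 95 96 97 97 94 91 84 74 67 64 56 55 56 65 68 69 83 95 98 99 96 96 96 96 from 226
207 96 96 96 99 99 98 90 96 88 81 74 63 59 61 61 64 74 84 90 96 97 99 94 97 97 98 94 from 226

[... 486 characters left out ...]
9 89 75 77 75 78 74 79 77 75 74 63 52 48 54 64 70 74 75 71 74 77 76 76 73 72 75 from 261
208 143 130 126 119 111 92 78 74 76 80 77 65 49 47 56 62 76 78 75 75 79 75 78 77 76 76 75 from 261
210 157 160 160 156 152 129 100 75 76 79 77 69 54 43 54 66 73 83 76 77 77 74 78 78 80 73 75 from 261
212 158 156 159 159 155 150 127 98 79 84 80 76 58 46 49 68 77 79 79 78 73 73 75 72 74 76 77 from 261
214 155 157 156 155 153 154 152 140 118 96 81 69 64 52 59 67 77 79 79 79 75 78 79 76 75 76 76 from 261
216 156 158 156 154 157 160 160 159 145 119 87 75 75 72 74 80 80 75 73 70 77 77 76 78 75 75 76 from 261
218 136 146 151 154 159 159 161 161 152 132 99 82 73 78 73 81 77 78 76 80 80 76 73 76 69 67 64 from 261
```

Stem is centred in the hole in the scene view (column 239.3 for both). Continue down.

Request:
jog_arm:
  plan:
    - [0,0,-0.08,0,-1]
    - [0,0,-0.16,0,-1]
    - [0,0,-0.24,0,-1]
    - [0,0,-0.32,0,-1]
    - [0,0,-0.4,0,-1]
    - [0,0,-0.48,0,-1]
    - [0,0,-0.54,0,-1]
    - [0,0,-0.54,0,-1]
    - [0,0,-0.54,0,-1]
    - [0,0,-0.54,0,-1]
    - [0,0,-0.54,0,-1]

```text
time: 19.8
tool_pos: [0.4926, -0.0301, 0.1784]
tool_rot: [3.142, 0.001, 3.016]
contact_force: [-0.0, 0.4, -1.2]
opening: 0.0356
grip_force: 24.9
```

Run:
```python
from h import *
o=readout.observe();P=o["tool_pos"];print(o["time"],P,o["tool_rot"],o["contact_force"],o["grip_force"])
S,D=lc("scene"),lc("side")
for n,k,C in(("scene","s8",S),("side","d8",D)):
    im=cams.read_camera(n);cv2.imwrite(f"pics/{k}.png",im); g=cv2.cvtColor(im,cv2.COLOR_BGR2GRAY)
    h=proj(C,(.4928,-.0298,.138)); print(n,"hole",h,"root",proj(C,np.r_[P[:2],.153]))
    x=int(h[0])
    for y in range(int(h[1])-9,int(h[1])+9,2): print(y,*g[y,x-13:x+14])
    m=mask(im,20,32,150,90); print([(b[0],b[1]) for b in blobs(m,60)])
```

```text
19.8 [ 0.49260817 -0.0300997   0.17835817] [3.14154444e+00 7.77062507e-04 3.01591764e+00] [-0.03972384  0.38392818 -1.22254586] 24.927614391747284
scene hole [239.87640098 202.20649054] root [239.28492513 198.30908536]
193 96 77 85 87 87 85 89 87 74 58 52 51 56 49 52 55 58 54 58 57 53 55 58 54 55 78 96
195 119 70 71 77 80 77 78 75 73 61 53 57 53 56 52 55 49 57 57 52 55 52 50 53 52 69 84
197 83 51 48 56 54 56 53 56 55 57 59 53 58 51 54 51 53 54 49 61 56 55 57 50 53 56 67
199 91 60 54 56 52 50 55 51 53 55 52 50 54 52 54 51 55 56 56 57 58 55 51 60 63 83 95
201 159 145 110 69 55 57 50 51 54 49 52 53 55 44 55 54 53 55 57 64 55 57 65 80 90 98 101
203 100 101 98 92 79 70 61 54 53 56 50 51 53 60 51 50 54 53 58 57 71 79 95 96 99 91 98
205 99 96 97 98 97 98 90 78 63 56 57 51 44 56 54 56 60 57 67 79 97 96 97 97 98 99 97
207 97 97 99 95 97 100 96 98 91 83 69 59 56 56 53 59 74 82 94 96 93 96 99 102 98 95 93
209 93 100 95 100 95 100 98 96 97 98 95 93 81 63 76 92 99 96 99 96 96 99 101 95 97 96 95
[([128, 323, 25, 25, 474], [140.2, 335.2])]
side hole [274.6326258  211.05743923] root [274.45976126 20
[... 158 characters left out ...]
37 38 35 40 28 43 55 75 94
206 74 74 80 67 61 54 47 41 28 26 37 29 36 38 38 32 39 29 33 37 35 31 33 34 44 55 67
208 123 118 112 92 75 63 57 45 40 30 30 35 32 32 35 45 47 51 50 53 59 61 62 63 64 71 76
210 162 158 143 121 95 76 66 55 50 54 63 58 49 43 49 64 78 79 75 77 76 79 73 75 80 74 74
212 161 157 155 151 135 113 86 72 75 75 80 75 55 48 47 67 78 81 80 75 78 74 78 78 76 77 75
214 156 159 157 159 157 142 119 94 80 80 78 70 62 57 61 69 78 81 77 78 78 81 78 74 75 78 78
216 158 158 157 156 160 156 140 110 84 75 77 79 78 77 75 75 76 76 77 77 74 78 73 76 80 73 74
218 138 146 154 156 155 148 124 98 79 76 76 77 80 70 77 80 78 79 76 80 77 76 78 74 71 74 55
[([328, 340, 29, 31, 607], [342.1, 357.2])]
```

```bash
python3 -c "
from h import *
print(ticket.hand_in())"
```

```text
the job is handed in; nothing more can be done
None
```

The job is handed in at about 20 s: the cover is knob up on the saucer, and the red lantern is held still and centred in the hole (within about 1 mm in two views), its base about 16 mm above the pot; no verdict was returned.

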